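# Turn the stall's condiment carousel until the stirrers face the customers

### The arm

A 6-joint arm with a two-finger parallel gripper is mounted at the origin on the work surface. World frame = base frame: x ahead of the robot, y to its left, z up, the work surface at z = 0. Lengths are in m, angles in rad, forces in N, time in s.
With the tool pointing down it reaches from about 0.325 to 0.9 m from the base axis. Payload 6.1 kg.
Tool frame: the origin (TCP) lies midway between the tips of the shut fingers; the grasp point (between the pads) lies 19 mm behind it (pinch_z is the distance from the TCP to the grasp point, in m); z points along the fingers, y is the line along which they close (so a half turn about z gives the same grasp; the last joint's range is limited). The gripper opens to 87 mm and grips with 3 to 60 N. Pads are 19 mm wide; open, the fingers measure 117 mm over their backs; the gripper's body (75 mm by 190 mm) begins 51 mm behind the grasp point.
Start: joints at [-1.325, 0.22, 1.526, -0, 1.395, -0.126], TCP at [0.227, -0.582, 0.223] pointing down, gripper open.
Joint ranges: [-2.98, 2.98], [-0.91, 2.08], [0.09, 2.57], [-1.24, 4.39], [0.2, 2.65], [-2.68, 2.68]. Speed limits (rad/s): [2.57, 2.57, 3.01, 3.14, 3.14, 3.14].

### API

Orientations are given as [roll, pitch, yaw] about the fixed x, y, z axes, in that order (R = Rz(yaw) Ry(pitch) Rx(roll)).
In Python, from rig import get_obs, read_camera, calibration, finish_job, cut_out, pinch_z gives the robot as it stands.
- The arm moves only by the tool jog_arm, never from a script. Its argument "rows" is a list of rows, each an object of numbers: "rx", "ry", "rz": the turn, a rotation vector about the world's x, y, z scaled (see below); "tx", "ty", "tz": the shift along the world's x, y, z scaled (see below); "grip": the closure in counts, from 0 (fully open) to 255 (shut). In form: [{"rx": .., "ry": .., "rz": .., "tx": .., "ty": .., "tz": .., "grip": ..}, ...]. A call has 1 to 10 rows; each row shifts and turns the commanded pose from where the row before left it; what a row does not reach is not made up. The controller multiplies each number of a shift by 0.04 m and each number of a turn by 5 degrees. A row lasts 1/8 s, in which the tool goes at most 62.5 mm and 10.7 degrees, less where a joint would pass 70% of its speed; a pose out of reach is approached as far as the arm can. A call with a number of a shift or a turn outside -1 to 1 is refused whole. A call with a gripper value outside its range is refused whole. The fingers move at their own pace and stop on an object; "grip_force" is the grip in N (left out, the last holds). Time passes only in rows, so rows that do not move let the fingers close. It gives the time, the measured TCP pose, the force, the opening and the grip force at its end, in the units of the state.
- get_obs(): the state, without advancing time (a new reading comes with each control period).
- read_camera(name): name is "scene" or "top" or "wrist"; returns the picture (420x560x3 uint8, red, green, blue); there is no depth.
- calibration(name): a dict with "fx", "fy", "cx", "cy" (pixels), "dist_coeffs" ([k1, k2, p1, p2, k3] as OpenCV has them; the pictures are not rectified), "xyz" and "rotation" of the camera in the world. Camera axes: x right, y down, z forward; pixel columns grow to the right and rows downward; lengths in m; the calibration is good to about 2 mm. A picture is of the moment at which its call begins: read the wrist's pose just before it. calibration takes no time and is no camera call; for the wrist camera it gives the pose at the moment of the call.
- finish_job(): hands the job in; it is judged then, once.
Trained networks look in the newest picture that a camera, given by its name, has taken for a name from the list of things; names that differ only in an ending like _2 or _b are one class to them, and where a whole thing is asked for, a point or a joint stands for the part that bears it (a point fixed in the world has none). Each returns a list of dicts, best first, with "conf" (0 to 1); they miss things now and then, are a little off and sometimes report something else, mostly with a low value. They report only what shows in the picture. A call takes as long as a camera call. They do not tell look-alikes from the thing itself.
- cut_out(camera, name): "mask" (420x560 bool, what is visible of it) and "box" ([left, top, right, bottom] in pixels, round what is visible of it).
The state is a dict: "time": time; "qpos": joint angles; "qvel": joint speeds; "joint_efforts": joint torques, N m; "ee_pos": TCP position; "eef_rot": TCP orientation; "force": force on the tool from outside, world axes, zero at the start; "torque": the same for the moment, N m; "opening": finger opening in m; "grasp_force": force on a finger pad.
Only numpy, scipy, OpenCV 4.12 (cv2) and the standard library are available. Lean on these libraries where they do the work, as an engineer would, in place of code of your own. Each camera call takes 0.05 s, during which the arm holds its last target. There are 200 camera calls.

### The job

Turn the wooden condiment carousel on the pastry stall by pushing one of the posts on its rim round with the fingertips, until the mug of wooden stirrers stands at the front, centred directly behind the upright card on the carousel's fixed base. Do not touch, lift or tip any of the things standing on the carousel, and leave everything beside it where it is. When the mug faces front, take the hand away and leave the carousel at rest.

Things in the scene. Friction and masses are not known exactly. Their poses are not given: they have to be found in the camera images.
- carousel: The fixed base of the condiment carousel. Origin on the table, on the turntable's axis; z up. Its +x axis is the FRONT: a wooden tongue on the table points that way and carries an upright blank white card (75 mm wide, top 60 mm above the table) 184 mm from the axis, outside the turntable. Its yaw differs from run to run.
- turntable (a joint): Angle (rad) of the wooden disc on the base, positive anticlockwise from above, from the base's +x axis to post 0; over two turns free either way; stays where it is left (about 1 to 1.5 N at the rim moves it). Disc 250 mm diameter, top 37 mm above the table. Six upright posts stand on it, 115 mm from the axis, every 60 degrees: post k at joint value + k*60 degrees in the base's frame.
- post0 (a point): Point on the axis of post 0, 56 mm above the table; rides with the disc. Each of the six posts is plain wood, 12 mm diameter with a 16 mm ball top, from the disc's top (37 mm) to 83 mm above the table. About 100 mm of open rim lies between neighbouring posts; things on the disc reach out to about 105 mm from its axis.
- mug_mid (a point): The white mug that must face front: the only open vessel on the disc, 56 mm diameter, 60 mm high, side handle reaching 40 mm from its axis, wooden stirrers standing in it up to 85 mm above its foot. Loose, about 60 mm from the disc's axis, rides round with it. Point on its axis, 30 mm above its foot. Where its handle points does not matter.
- jam_mid (a point): A wide low jam jar with a lid, 52 mm diameter, 50 mm high, loose on the disc. Point at half height on its axis. Not to be touched.
- syrup_mid (a point): A slim closed bottle with a neck, 42 mm diameter, 85 mm high, loose on the disc. Point at half height on its axis. Not to be touched.
- shaker_mid (a point): A sugar shaker with a domed metal top, 48 mm diameter, 77 mm high, loose on the disc. Point at half height on its axis. Not to be touched.
- espresso: An empty espresso mug, 60 mm diameter, 55 mm high, loose on the table beside the carousel. Origin at the centre of its foot. Leave in place.
- plate: A plate of 150 mm diameter with a croissant on it, about 60 mm high in all, loose on the table beside the carousel. Origin at the centre of its foot. Leave in place.
- cups: A stack of upside-down paper cups, 83 mm diameter, 90 mm high, loose on the table. Origin at the centre of its foot. Leave in place.
- tongs: Steel pastry tongs, 200 mm long, 12 mm thick, lying loose on the table along their own x. Origin on the table at mid-length. Leave in place.
Things that resemble listed ones, but are neither listed nor needed, are in the scene too. Leave any turquoise look-alike of the part that bears syrup_mid alone. Leave any pink look-alike of the part that bears mug_mid alone.

How it is judged:
At the end, for the whole second after the job is handed in: The mug's axis is within 18 mm of the base's centre line through the card, on the card's side, at least 35 mm from the turntable's axis; the turntable is at rest (under 0.05 rad/s); mug, jam jar, bottle and shaker stand upright on the disc (within 0.15 rad, within 110 mm of its axis) (y of mug_mid in the frame of carousel between -0.018 and 0.018 m and x of mug_mid in the frame of carousel above 0.035 m and velocity of joint turntable between -0.05 and 0.05 rad/s and angle between each of mug_mid, jam_mid, syrup_mid, shaker_mid's own z axis and vertical below 0.15 rad and horizontal distance between each of mug_mid, jam_mid, syrup_mid, shaker_mid and carousel below 0.11 m and height (world z) of mug_mid between 0.059 and 0.075 m and height (world z) of jam_mid between 0.054 and 0.07 m and height (world z) of syrup_mid between 0.0715 and 0.0875 m and height (world z) of shaker_mid between 0.0675 and 0.0835 m); the robot touches nothing.
It fails at once if the robot touches a thing standing on the carousel (over 1 N) (contact force between any of the fingers, the arm and mug above 1 N or contact force between any of the fingers, the arm and jam above 1 N or contact force between any of the fingers, the arm and syrup above 1 N or contact force between any of the fingers, the arm and shaker above 1 N).
It fails at once if a thing standing on the carousel is lifted 15 mm or tipped over (height (world z) of mug_mid above 0.082 m or angle between any of mug_mid, jam_mid, syrup_mid, shaker_mid's own z axis and vertical above 0.35 rad or height (world z) of jam_mid above 0.077 m or height (world z) of syrup_mid above 0.0945 m or height (world z) of shaker_mid above 0.0905 m).
It fails at once if a thing beside the carousel (espresso mug, plate, cups, tongs) is displaced by more than 25 mm (distance of any of espresso, plate, cups, tongs from where it was at the start of the episode above 0.025 m).
It also fails if it takes over 48 s, if anything falls off the work surface, if the arm or the gripper's body presses on something with over 40 N, if the wrist force passes 120 N, or if a joint passes its speed limit or range.

## Working session

There is one attempt and no reset: what is moved stays moved. The work goes in short steps, Python scripts to look and compute and a tool call to move; the robot and the scene stay as the last step left them, time stands still between calls to the robot, and variables do not carry over. Pictures are saved under pics/ and viewed, at most 10 in all, crops included, and the job is handed in when it is done.

Besides the shell and the picture viewer there is one more tool, called after "Emit:" in YAML: its name, and indented under it one key for each argument. jog_arm: Moves the arm, as the interface text tells. Its arguments: {"type":"object","properties":{"rows":{"type":"array","items":{"type":"object","properties":{"rx":{"type":"number","minimum":-1,"maximum":1},"ry":{"type":"number","minimum":-1,"maximum":1},"rz":{"type":"number","minimum":-1,"maximum":1},"tx":{"type":"number","minimum":-1,"maximum":1},"ty":{"type":"number","minimum":-1,"maximum":1},"tz":{"type":"number","minimum":-1,"maximum":1},"grip":{"type":"number"}}}},"grip_force":{"type":"number"}},"required":["rows"]}

```bash
mkdir -p pics
cat > h.py <<'E'
import numpy as np, cv2
from rig import *
def ray(cam,px):
    c=calibration(cam);K=np.array([[c['fx'],0,c['cx']],[0,c['fy'],c['cy']],[0,0,1.]])
    p=cv2.undistortPoints(np.array(px,float).reshape(-1,1,2),K,np.array(c['dist_coeffs'])).reshape(-1,2)
    R=np.array(c['rotation']); R=R if R.shape==(3,3) else None
    return np.array(c['xyz']),np.c_[p,np.ones(len(p))]@R.T
def at(cam,px,z):
    o,d=ray(cam,px);return o+d*((z-o[2])/d[:,2])[:,None]
def cen(m):
    ys,xs=np.nonzero(m);return [xs.mean(),ys.mean()]
E
python3 - <<'E'
from h import *
for n in ['top','scene']:
    im=read_camera(n);cv2.imwrite(f'pics/{n}0.png',im[:,:,::-1])
    c=calibration(n);print(n,c['xyz'],np.round(c['rotation'],2).tolist())
    for k,z in dict(carousel=.01,turntable=.037,post0=.056,mug_mid=.067,jam_mid=.062,syrup_mid=.08,shaker_mid=.076,espresso=.03,plate=.02,cups=.05,tongs=.01).items():
        for r in cut_out(n,k)[:3]:
            if r['conf']>.3: print(k,round(r['conf'],2),np.round(r['box']).tolist(),at(n,[cen(r['mask'])],z)[0,:2].round(3))
E
```

```text
top [0.29649615 0.03465851 1.21607879] [-2.92, 0.01, -1.59]Traceback (most recent call last):
  File "<stdin>", line 7, in <module>
  File "h.py", line 9, in at
    o,d=ray(cam,px);return o+d*((z-o[2])/d[:,2])[:,None]
        ~~~^^^^^^^^
  File "h.py", line 7, in ray
    return np.array(c['xyz']),np.c_[p,np.ones(len(p))]@R.T
                                                       ^^^
AttributeError: 'NoneType' object has no attribute 'T'
```

View pics/top0.png

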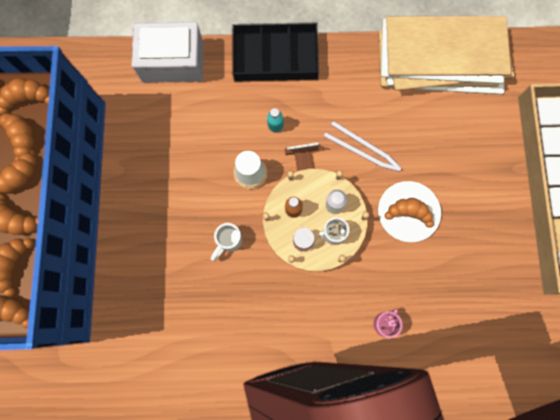

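The top picture shows the carousel at (316,219) and the card at (302,148), on the far side. The mug with stirrers is at (336,231), with a pink decoy at (389,324). The posts are at (290,175), (338,175), (365,216), (341,258), (291,259) and (266,216). The calibration gives rotation as roll, pitch, yaw, so I'll fix the helper.

```bash
sed -i "s/    R=np.array(c\['rotation'\]).*/    from scipy.spatial.transform import Rotation as Ro; R=Ro.from_euler('xyz',c['rotation']).as_matrix()/" h.py
python3 - <<'E'
from h import *
for n in ['top','scene']:
    im=read_camera(n);cv2.imwrite(f'pics/{n}1.png',im[:,:,::-1])
    for k,z in dict(carousel=.01,turntable=.037,post0=.056,mug_mid=.067,jam_mid=.062,syrup_mid=.08,shaker_mid=.076,espresso=.03,plate=.02,cups=.05,tongs=.01).items():
        for r in cut_out(n,k)[:3]:
            if r['conf']>.3: print(k,round(r['conf'],2),np.round(r['box']).tolist(),at(n,[cen(r['mask'])],z)[0,:2].round(3))
print('posts',at('top',[[290,175],[338,175],[365,216],[341,258],[291,259],[266,216]],.078)[:,:2].round(3).tolist())
print('card top',at('top',[[286,150],[319,145]],.06)[:,:2].round(3).tolist())
im=cv2.imread('pics/top1.png')[130:290,190:460];cv2.imwrite('pics/c1.png',cv2.resize(im,None,fx=2.96,fy=2.96,interpolation=2))
E
```

```text
carousel 0.79 [265.0, 146.0, 369.0, 268.0] [ 0.554 -0.027]
turntable 0.57 [265.0, 168.0, 369.0, 271.0] [ 0.536 -0.027]
post0 0.55 [265.0, 164.0, 371.0, 274.0] [ 0.532 -0.025]
post0 0.5 [319.0, 217.0, 348.0, 246.0] [ 0.502 -0.075]
mug_mid 0.63 [320.0, 219.0, 348.0, 244.0] [ 0.5   -0.073]
jam_mid 0.56 [293.0, 229.0, 314.0, 252.0] [ 0.483 -0.   ]
syrup_mid 0.61 [269.0, 107.0, 286.0, 131.0] [0.771 0.06 ]
syrup_mid 0.57 [288.0, 198.0, 301.0, 217.0] [0.557 0.021]
shaker_mid 0.57 [324.0, 188.0, 347.0, 212.0] [ 0.569 -0.077]
espresso 0.74 [214.0, 224.0, 242.0, 262.0] [0.493 0.181]
espresso 0.73 [265.0, 169.0, 367.0, 272.0] [ 0.538 -0.026]
plate 0.58 [381.0, 182.0, 441.0, 244.0] [ 0.553 -0.258]
cups 0.83 [235.0, 152.0, 266.0, 188.0] [0.656 0.125]
tongs 0.78 [329.0, 124.0, 400.0, 169.0] [ 0.719 -0.16 ]
carousel 0.65 [191.0, 168.0, 296.0, 284.0] [ 0.573 -0.02 ]
turntable 0.93 [189.0, 168.0, 299.0, 253.0] [ 0.569 -0.025]
post0 0.97 [190.0, 167.0, 295.0, 250.0] [ 0.589 -0.026]
mug_mid 0.72 [170.0, 134.0, 194.0, 161.0] [ 0.332 -0.178]
mug_mid 0.67 [214.0, 171.0, 239.0, 201.0] [ 0.478 -0.066]
jam_mid 0.93 [244.0, 170.0, 267.0, 201.0] [ 0.479 -0.   ]
syrup_mid 0.83 [255.0, 182.0, 273.0, 218.0] [0.566 0.022]
syrup_mid 0.64 [284.0, 272.0, 303.0, 312.0] [0.822 0.057]
syrup_mid 0.63 [192.0, 168.0, 295.0, 251.0] [ 0.612 -0.027]
shaker_mid 0.79 [214.0, 194.0, 232.0, 227.0] [ 0.574 -0.075]
espresso 0.88 [315.0, 177.0, 339.0, 214.0] [0.495 0.18 ]
espresso 0.54 [213.0, 168.0, 240.0, 203.0] [ 0.436 -0.069]
plate 0.66 [122.0, 204.0, 180.0, 251.0] [ 0.565 -0.255]
cups 0.74 [299.0, 216.0, 333.0, 267.0] [0.672 0.125]
tongs 0.75 [193.0, 170.0, 298.0, 281.0] [ 0.575 -0.02 ]
tongs 0.62 [154.0, 261.0, 236.0, 308.0] [ 0.727 -0.146]
posts [[0.634, 0.027], [0.631, -0.085], [0.532, -0.143], [0.436, -0.084], [0.436, 0.029], [0.537, 0.085]]
card top [[0.702, 0.036], [0.713, -0.044]]
```

View pics/c1.png

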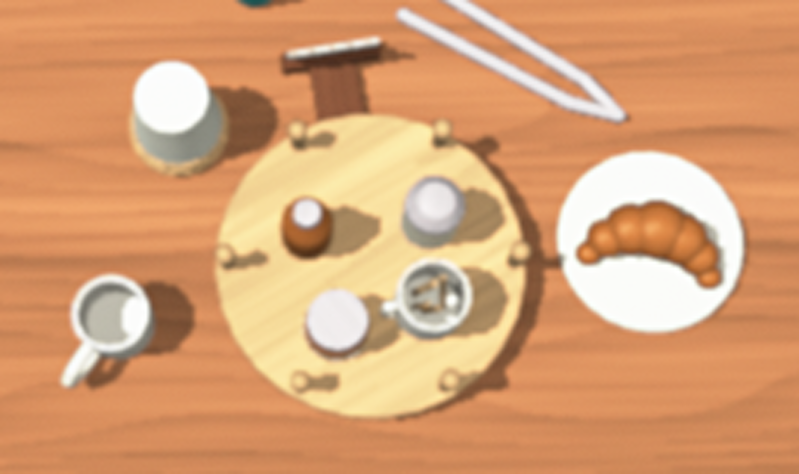

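View pics/scene1.png

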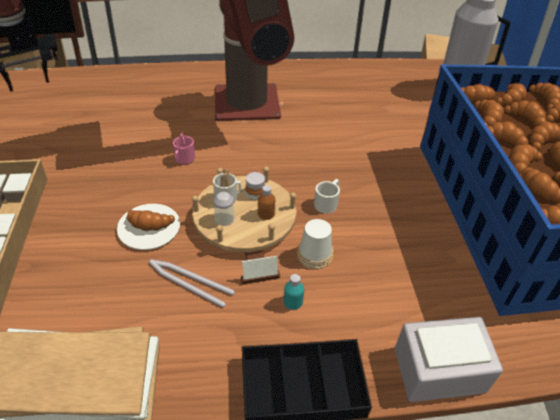

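The crop confirms what the networks found: mug centre at crop (434,298), card at crop (333,53), and six clear post tops. I'll fit the axis, front yaw, mug angle and push plan from these.

Run:
```python
from h import *
from scipy.optimize import least_squares
f=lambda P,z:at('top',np.array(P)/2.96+[190,130],z)[:,:2]
P=f([[298,131],[443,131],[519,252],[451,380],[301,380],[227,256]],.077)
a0=np.radians([32,-28,-88,-148,152,92])
r=least_squares(lambda x:(x[:2]+.115*np.c_[np.cos(a0+x[2]),np.sin(a0+x[2])]-P).ravel(),[.534,-.028,0])
c=r.x[:2];print('c',c,'posts off',np.degrees(r.x[2]),'res mm',(r.fun*1e3).round(1))
card=f([[288,60],[381,42]],.06);d=card.mean(0)-c
print('front',np.degrees(np.arctan2(d[1],d[0])),np.linalg.norm(d))
m=f([[436,291]],.097)[0]-c;print('mug rim',m,np.degrees(np.arctan2(m[1],m[0])),np.linalg.norm(m))
for k in ([.5,-.073],[.478,-.066]):
    v=np.array(k)-c;print(np.degrees(np.arctan2(v[1],v[0])))
o=get_obs();print(o['time'],o['ee_pos'],np.degrees(o['eef_rot']),o['qpos'])
for th in (66,80):
    print(th,c+.122*np.array([np.cos(np.radians(th)),np.sin(np.radians(th))]))
```

```text
c [ 0.5353052  -0.03055385] posts off -2.669721764029169 res mm [-0.3  0.1  0.9  0.  -0.1 -1.5 -0.3 -0.1 -1.3  0.4  1.   1.2]
front 8.193844414992993 0.17456181976828794
mug rim [-0.03439919 -0.04571897] -126.9579905822395 0.057214761082985725
-129.75247860491186
-148.26112278531957
1.3 [ 0.22705129 -0.58229638  0.22253981] [-1.79999845e+02  7.24877979e-04  2.13032605e+01] [-1.32509363e+00  2.20405641e-01  1.52648931e+00 -1.30931953e-05
  1.39469879e+00 -1.26107044e-01]
66 [0.58492707 0.08089869]
80 [0.55649027 0.08959269]
```

Emit:
jog_arm:
  rows:
    - {"tx":0.45,"ty":0.83,"rz":0.45,"grip":255}
    - {"tx":0.45,"ty":0.83,"rz":0.45,"grip":255}
    - {"tx":0.45,"ty":0.83,"rz":0.45,"grip":255}
    - {"tx":0.45,"ty":0.83,"rz":0.45,"grip":255}
    - {"tx":0.45,"ty":0.83,"rz":0.45,"grip":255}
    - {"tx":0.45,"ty":0.83,"rz":0.45,"grip":255}
    - {"tx":0.45,"ty":0.83,"rz":0.45,"grip":255}
    - {"tx":0.45,"ty":0.83,"rz":0.45,"grip":255}
    - {"tx":0.45,"ty":0.83,"rz":0.45,"grip":255}
    - {"tx":0.45,"ty":0.83,"rz":0.45,"grip":255}

```text
validation failed for argument at $.ro...
```

Emit:
jog_arm:
  rows:
    - {"tx":0.45,"ty":0.83,"rz":0.45,"grip":255}
    - {"tx":0.45,"ty":0.83,"rz":0.45,"grip":255}
    - {"tx":0.45,"ty":0.83,"rz":0.45,"grip":255}
    - {"tx":0.45,"ty":0.83,"rz":0.45,"grip":255}
    - {"tx":0.45,"ty":0.83,"rz":0.45,"grip":255}
    - {"tx":0.45,"ty":0.83,"rz":0.45,"grip":255}
    - {"tx":0.45,"ty":0.83,"rz":0.45,"grip":255}
    - {"tx":0.45,"ty":0.83,"rz":0.45,"grip":255}
    - {"tx":0.45,"ty":0.83,"rz":0.45,"grip":255}
    - {"tx":0.45,"ty":0.83,"rz":0.45,"grip":255}
    - {"grip":255}

```text
validation failed for argument at $.ro...
```

Emit:
jog_arm:
  rows:
    - {"rx":0,"ry":0,"rz":0.45,"tx":0.45,"ty":0.83,"tz":0,"grip":255}
    - {"rx":0,"ry":0,"rz":0.45,"tx":0.45,"ty":0.83,"tz":0,"grip":255}
    - {"rx":0,"ry":0,"rz":0.45,"tx":0.45,"ty":0.83,"tz":0,"grip":255}
    - {"rx":0,"ry":0,"rz":0.45,"tx":0.45,"ty":0.83,"tz":0,"grip":255}
    - {"rx":0,"ry":0,"rz":0.45,"tx":0.45,"ty":0.83,"tz":0,"grip":255}
    - {"rx":0,"ry":0,"rz":0.45,"tx":0.45,"ty":0.83,"tz":0,"grip":255}
    - {"rx":0,"ry":0,"rz":0.45,"tx":0.45,"ty":0.83,"tz":0,"grip":255}
    - {"rx":0,"ry":0,"rz":0.45,"tx":0.45,"ty":0.83,"tz":0,"grip":255}
    - {"rx":0,"ry":0,"rz":0.45,"tx":0.45,"ty":0.83,"tz":0,"grip":255}
    - {"rx":0,"ry":0,"rz":0.45,"tx":0.45,"ty":0.83,"tz":0,"grip":255}

```text
time: 2.55
ee_pos: [0.4076, -0.2492, 0.2228]
eef_rot: [3.141, -0.0, 0.766]
force: [0.0, -0.2, -0.1]
opening: 0.002
grasp_force: 0.0
```

Emit:
jog_arm:
  rows:
    - {"rx":0,"ry":0,"rz":0.45,"tx":0.45,"ty":0.83,"tz":0,"grip":255}
    - {"rx":0,"ry":0,"rz":0.45,"tx":0.45,"ty":0.83,"tz":0,"grip":255}
    - {"rx":0,"ry":0,"rz":0.45,"tx":0.45,"ty":0.83,"tz":0,"grip":255}
    - {"rx":0,"ry":0,"rz":0.45,"tx":0.45,"ty":0.83,"tz":0,"grip":255}
    - {"rx":0,"ry":0,"rz":0.45,"tx":0.45,"ty":0.83,"tz":0,"grip":255}
    - {"rx":0,"ry":0,"rz":0.45,"tx":0.45,"ty":0.83,"tz":0,"grip":255}
    - {"rx":0,"ry":0,"rz":0.45,"tx":0.45,"ty":0.83,"tz":0,"grip":255}
    - {"rx":0,"ry":0,"rz":0.45,"tx":0.45,"ty":0.83,"tz":0,"grip":255}
    - {"rx":0,"ry":0,"rz":0.45,"tx":0.45,"ty":0.83,"tz":0,"grip":255}
    - {"rx":0,"ry":0,"rz":0.45,"tx":0.45,"ty":0.83,"tz":0,"grip":255}

```text
time: 3.8
ee_pos: [0.5876, 0.0829, 0.2226]
eef_rot: [3.141, -0.0, 1.159]
force: [0.1, -0.4, 0.3]
opening: 0.0004
grasp_force: 0.0
```

Emit:
jog_arm:
  rows:
    - {"rx":0,"ry":0,"rz":0,"tx":0,"ty":0,"tz":-1,"grip":255}
    - {"rx":0,"ry":0,"rz":0,"tx":0,"ty":0,"tz":-1,"grip":255}
    - {"rx":0,"ry":0,"rz":0,"tx":0,"ty":0,"tz":0,"grip":255}

```text
time: 4.18
ee_pos: [0.584, 0.0818, 0.1387]
eef_rot: [-3.134, 0.003, 1.157]
force: [-0.4, -0.6, 0.4]
opening: 0.0005
grasp_force: 0.0
```

Run:
```python
from h import *
a=read_camera('scene')[120:300,120:360];b=read_camera('wrist')
cv2.imwrite('pics/d.png',np.hstack([cv2.resize(a,(400,300)),cv2.resize(b,(400,300))])[:,:,::-1])
o=get_obs();c=np.array([.5353,-.0306]);v=o['ee_pos'][:2]-c
print(o['ee_pos'],np.degrees(o['eef_rot']),np.linalg.norm(v),np.degrees(np.arctan2(v[1],v[0])),o['qpos'])
```

```text
[0.5874197  0.08164885 0.14346016] [ 1.79979057e+02 -1.02577271e-02  6.62950654e+01] 0.12375891385889319 65.09348206489888 [5.17973154e-03 2.12140956e-01 1.68925363e+00 1.57241431e-05
 1.23979133e+00 4.18903815e-01]
```

View pics/d.png

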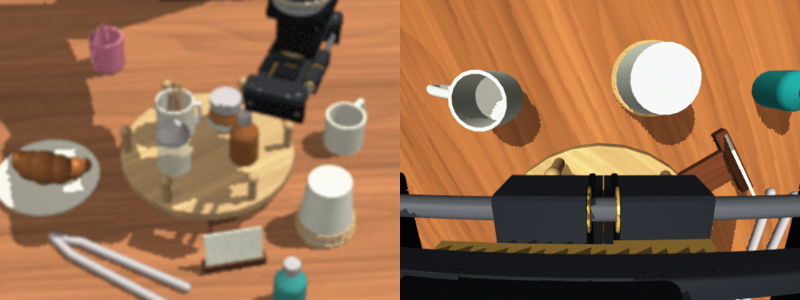

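The scene half shows the closed fingers (275,105) above the free rim, between the syrup bottle and the cups. The wrist half shows post 89° at (565,165), to the left of the fingers. I'll descend and compute the arc rows.

Emit:
jog_arm:
  rows:
    - {"rx":0,"ry":0,"rz":0,"tx":0,"ty":0,"tz":-0.5,"grip":255}
    - {"rx":0,"ry":0,"rz":0,"tx":0,"ty":0,"tz":-0.5,"grip":255}
    - {"rx":0,"ry":0,"rz":0,"tx":0,"ty":0,"tz":-0.5,"grip":255}
    - {"rx":0,"ry":0,"rz":0,"tx":0,"ty":0,"tz":-0.5,"grip":255}
    - {"rx":0,"ry":0,"rz":0,"tx":0,"ty":0,"tz":0,"grip":255}

```text
time: 4.9
ee_pos: [0.5849, 0.0817, 0.0596]
eef_rot: [-3.137, 0.002, 1.157]
force: [-0.3, 0.3, -1.0]
opening: 0.0005
grasp_force: 0.0
```

```bash
cat > arc.py <<'E'
from h import *
import sys
C=np.array([.5353,-.0306])
def arc(t0,t1,step,r=.122):
    o=get_obs();p=o['ee_pos'][:2].copy();y=np.degrees(o['eef_rot'][2])%360;n=int(round((t1-t0)/step))
    for t in t0+step*np.arange(1,n+1):
        q=C+r*np.array([np.cos(np.radians(t)),np.sin(np.radians(t))])
        u=((q-p)/.04).round(2);z=round((t-y)/5,2);p+=u*.04;y+=z*5;print(round(t,1),u.tolist(),z)
def where():
    o=get_obs();v=o['ee_pos'][:2]-C
    print(o['time'],o['ee_pos'].round(4) if hasattr(o['ee_pos'],'round') else o['ee_pos'],np.degrees(o['eef_rot']).round(1),'r',np.linalg.norm(v),'th',np.degrees(np.arctan2(v[1],v[0]))%360,'F',np.round(o['force'],1))
where();arc(*map(float,sys.argv[1:4]))
E
python3 arc.py 65 215 5
```

```text
4.9 [0.5849 0.0817 0.0596] [-1.797e+02  1.000e-01  6.630e+01] r 0.1227383758112387 th 66.15294872490192 F [-0.3  0.3 -1. ]
70.0 [-0.2, 0.06] 0.74
75.0 [-0.25, 0.08] 1.0
80.0 [-0.26, 0.06] 1.0
85.0 [-0.26, 0.03] 1.0
90.0 [-0.27, 0.01] 1.0
95.0 [-0.27, -0.01] 1.0
100.0 [-0.26, -0.03] 1.0
105.0 [-0.26, -0.06] 1.0
110.0 [-0.25, -0.08] 1.0
115.0 [-0.25, -0.1] 1.0
120.0 [-0.24, -0.13] 1.0
125.0 [-0.22, -0.14] 1.0
130.0 [-0.21, -0.16] 1.0
135.0 [-0.2, -0.18] 1.0
140.0 [-0.18, -0.2] 1.0
145.0 [-0.16, -0.21] 1.0
150.0 [-0.14, -0.22] 1.0
155.0 [-0.12, -0.24] 1.0
160.0 [-0.11, -0.24] 1.0
165.0 [-0.08, -0.26] 1.0
170.0 [-0.05, -0.26] 1.0
175.0 [-0.04, -0.26] 1.0
180.0 [-0.01, -0.27] 1.0
185.0 [0.01, -0.26] 1.0
190.0 [0.04, -0.27] 1.0
195.0 [0.05, -0.26] 1.0
200.0 [0.08, -0.25] 1.0
205.0 [0.11, -0.25] 1.0
210.0 [0.12, -0.23] 1.0
215.0 [0.14, -0.23] 1.0
```

Emit:
jog_arm:
  rows:
    - {"rx":0,"ry":0,"rz":0.74,"tx":-0.25,"ty":0.06,"tz":0,"grip":255}
    - {"rx":0,"ry":0,"rz":0.5,"tx":-0.13,"ty":0.04,"tz":0,"grip":255}
    - {"rx":0,"ry":0,"rz":0.5,"tx":-0.12,"ty":0.04,"tz":0,"grip":255}
    - {"rx":0,"ry":0,"rz":0.5,"tx":-0.13,"ty":0.03,"tz":0,"grip":255}
    - {"rx":0,"ry":0,"rz":0.5,"tx":-0.13,"ty":0.03,"tz":0,"grip":255}
    - {"rx":0,"ry":0,"rz":1,"tx":-0.26,"ty":0.03,"tz":0,"grip":255}
    - {"rx":0,"ry":0,"rz":1,"tx":-0.27,"ty":0.01,"tz":0,"grip":255}
    - {"rx":0,"ry":0,"rz":1,"tx":-0.27,"ty":-0.01,"tz":0,"grip":255}
    - {"rx":0,"ry":0,"rz":1,"tx":-0.26,"ty":-0.03,"tz":0,"grip":255}
    - {"rx":0,"ry":0,"rz":0,"tx":0,"ty":0,"tz":0,"grip":255}

```text
time: 6.15
ee_pos: [0.5144, 0.0898, 0.0631]
eef_rot: [3.141, 0.0, 1.745]
force: [0.1, -0.5, 0.1]
opening: 0.0006
grasp_force: 0.0
```

```bash
cat > mug.py <<'E'
from h import *
from arc import C
read_camera('top')
for n,z in (('mug_mid',.075),('jam_mid',.062),('syrup_mid',.08),('shaker_mid',.076)):
    for r in cut_out('top',n)[:2]:
        p=at('top',[cen(r['mask'])],z)[0,:2]-C
        print(n,round(r['conf'],2),'ang',np.degrees(np.arctan2(p[1],p[0])).round(1),'r',np.linalg.norm(p).round(3))
E
sed -i 's/^where();arc(\(.*\)$/if __name__=="__main__": where();arc(\1/' arc.py
python3 arc.py 100 105 5; python3 mug.py
```

```text
6.15 [0.5144 0.0898 0.0631] [180.   0. 100.] r 0.12217459285272647 th 99.8735695420282 F [ 0.1 -0.5  0.1]
105.0 [-0.27, -0.06] 1.01
mug_mid 0.75 ang -148.9 r 0.287
mug_mid 0.57 ang -111.1 r 0.056
jam_mid 0.72 ang 169.3 r 0.06
syrup_mid 0.64 ang 85.3 r 0.046
syrup_mid 0.54 ang 21.1 r 0.253
shaker_mid 0.76 ang -34.9 r 0.059
```

Emit:
jog_arm:
  rows:
    - {"rx":0,"ry":0,"rz":0.5,"tx":-0.13,"ty":-0.02,"tz":0,"grip":255}
    - {"rx":0,"ry":0,"rz":0.5,"tx":-0.13,"ty":-0.04,"tz":0,"grip":255}
    - {"rx":0,"ry":0,"rz":1,"tx":-0.25,"ty":-0.08,"tz":0,"grip":255}
    - {"rx":0,"ry":0,"rz":1,"tx":-0.25,"ty":-0.1,"tz":0,"grip":255}
    - {"rx":0,"ry":0,"rz":1,"tx":-0.24,"ty":-0.13,"tz":0,"grip":255}
    - {"rx":0,"ry":0,"rz":1,"tx":-0.22,"ty":-0.14,"tz":0,"grip":255}
    - {"rx":0,"ry":0,"rz":1,"tx":-0.21,"ty":-0.16,"tz":0,"grip":255}
    - {"rx":0,"ry":0,"rz":1,"tx":-0.2,"ty":-0.18,"tz":0,"grip":255}
    - {"rx":0,"ry":0,"rz":1,"tx":-0.18,"ty":-0.2,"tz":0,"grip":255}
    - {"rx":0,"ry":0,"rz":1,"tx":-0.16,"ty":-0.21,"tz":0,"grip":255}

```text
time: 7.65
ee_pos: [0.4361, 0.0392, 0.0629]
eef_rot: [3.141, 0.001, 2.533]
force: [1.0, 1.0, -0.7]
opening: 0.0005
grasp_force: 0.7
```

Emit:
jog_arm:
  rows:
    - {"rx":0,"ry":0,"rz":1,"tx":-0.14,"ty":-0.22,"tz":0,"grip":255}
    - {"rx":0,"ry":0,"rz":1,"tx":-0.12,"ty":-0.24,"tz":0,"grip":255}
    - {"rx":0,"ry":0,"rz":1,"tx":-0.11,"ty":-0.24,"tz":0,"grip":255}
    - {"rx":0,"ry":0,"rz":1,"tx":-0.08,"ty":-0.26,"tz":0,"grip":255}
    - {"rx":0,"ry":0,"rz":1,"tx":-0.05,"ty":-0.26,"tz":0,"grip":255}
    - {"rx":0,"ry":0,"rz":1,"tx":-0.04,"ty":-0.26,"tz":0,"grip":255}
    - {"rx":0,"ry":0,"rz":1,"tx":-0.01,"ty":-0.27,"tz":0,"grip":255}
    - {"rx":0,"ry":0,"rz":1,"tx":0.01,"ty":-0.26,"tz":0,"grip":255}
    - {"rx":0,"ry":0,"rz":1,"tx":0.04,"ty":-0.27,"tz":0,"grip":255}
    - {"rx":0,"ry":0,"rz":0,"tx":0,"ty":0,"tz":0,"grip":255}

```text
time: 8.9
ee_pos: [0.4159, -0.0524, 0.0628]
eef_rot: [-3.141, 0.0, -2.969]
force: [-0.2, -0.2, -0.7]
opening: 0.0004
grasp_force: 0.0
```

```bash
python3 arc.py 190 220 5; python3 mug.py
```

```text
8.9 [ 0.4159 -0.0524  0.0628] [-180.     0.  -170.1] r 0.12139327659790558 th 190.36370552972403 F [-0.2 -0.2 -0.7]
195.0 [0.04, -0.24] 1.03
200.0 [0.08, -0.26] 1.0
205.0 [0.1, -0.24] 1.0
210.0 [0.12, -0.24] 1.0
215.0 [0.15, -0.22] 1.0
220.0 [0.16, -0.21] 1.0
mug_mid 0.96 ang -18.9 r 0.06
mug_mid 0.91 ang -149.0 r 0.286
jam_mid 0.54 ang -82.8 r 0.066
syrup_mid 0.68 ang 21.1 r 0.252
shaker_mid 0.75 ang 53.8 r 0.06
shaker_mid 0.17 ang -85.3 r 0.064
```

Emit:
jog_arm:
  rows:
    - {"rx":0,"ry":0,"rz":0.5,"tx":0.02,"ty":-0.12,"tz":0,"grip":255}
    - {"rx":0,"ry":0,"rz":1,"tx":0.06,"ty":-0.25,"tz":0,"grip":255}
    - {"rx":0,"ry":0,"rz":1,"tx":0.09,"ty":-0.25,"tz":0,"grip":255}
    - {"rx":0,"ry":0,"rz":1,"tx":0.11,"ty":-0.24,"tz":0,"grip":255}
    - {"rx":0,"ry":0,"rz":1,"tx":0.13,"ty":-0.23,"tz":0,"grip":255}
    - {"rx":0,"ry":0,"rz":0.5,"tx":0.08,"ty":-0.11,"tz":0,"grip":255}
    - {"rx":0,"ry":0,"rz":0.3,"tx":0.05,"ty":-0.07,"tz":0,"grip":255}
    - {"rx":0,"ry":0,"rz":0,"tx":0,"ty":0,"tz":0,"grip":255}
    - {"rx":0,"ry":0,"rz":0,"tx":0,"ty":0,"tz":0,"grip":255}

```text
time: 10.28
ee_pos: [0.437, -0.1025, 0.0625]
eef_rot: [-3.142, -0.0, -2.505]
force: [0.1, -0.7, -0.5]
opening: 0.0003
grasp_force: 0.0
```

```bash
python3 arc.py 217 222 5; python3 mug.py
python3 - <<'E'
from h import *
im=read_camera('top')[130:290,190:460];b=read_camera('scene')[120:300,120:360]
cv2.imwrite('pics/e.png',np.hstack([cv2.resize(im,(450,267),interpolation=2),cv2.resize(b,(350,267),interpolation=2)])[:,:,::-1])
E
```

```text
10.275 [ 0.437  -0.1025  0.0625] [-180.    -0.  -143.5] r 0.121819934797953 th 216.1830747827577 F [ 0.1 -0.7 -0.5]
222.0 [0.19, -0.24] 1.1
mug_mid 0.58 ang 4.5 r 0.06
mug_mid 0.49 ang -146.3 r 0.305
jam_mid 0.69 ang -63.6 r 0.053
jam_mid 0.28 ang 102.8 r 0.213
syrup_mid 0.83 ang -164.3 r 0.052
syrup_mid 0.67 ang 21.2 r 0.251
shaker_mid 0.96 ang 77.8 r 0.058
shaker_mid 0.33 ang 4.3 r 0.06
```

View pics/e.png

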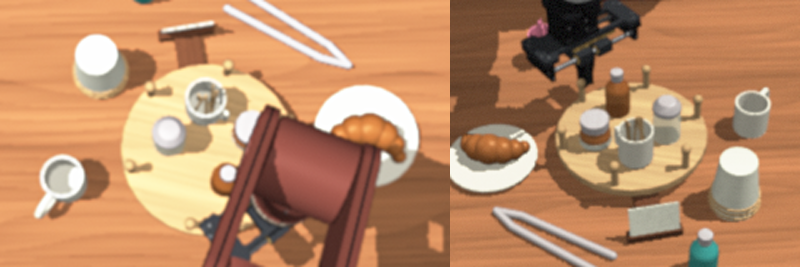

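The mug now stands behind the card (top crop, mug at (207,100), card at (187,30)). Its measured angle is about 5–7° against a front of 8°. Next I'll back off from the post and raise the hand.

Emit:
jog_arm:
  rows:
    - {"rx":0,"ry":0,"rz":-0.5,"tx":-0.08,"ty":0.11,"tz":0,"grip":255}
    - {"rx":0,"ry":0,"rz":-0.5,"tx":-0.08,"ty":0.11,"tz":0,"grip":255}
    - {"rx":0,"ry":0,"rz":0,"tx":0,"ty":0,"tz":0.4,"grip":255}
    - {"rx":0,"ry":0,"rz":0,"tx":0,"ty":0,"tz":0.8,"grip":255}
    - {"rx":0,"ry":0,"rz":0,"tx":0,"ty":0,"tz":1,"grip":255}
    - {"rx":0,"ry":0,"rz":0,"tx":0,"ty":0,"tz":1,"grip":255}
    - {"rx":0,"ry":0,"rz":0,"tx":0,"ty":-1,"tz":0.6,"grip":255}
    - {"rx":0,"ry":0,"rz":0,"tx":0,"ty":-1,"tz":0,"grip":255}
    - {"rx":0,"ry":0,"rz":0,"tx":0,"ty":-1,"tz":0,"grip":255}
    - {"rx":0,"ry":0,"rz":0,"tx":0,"ty":-1,"tz":0,"grip":255}

```text
time: 11.88
ee_pos: [0.4474, -0.2314, 0.2155]
eef_rot: [-3.123, -0.031, -2.633]
force: [0.1, -0.2, -0.2]
opening: 0.0006
grasp_force: 0.0
```

Emit:
jog_arm:
  rows:
    - {"rx":0,"ry":0,"rz":0,"tx":0,"ty":-1,"tz":0,"grip":255}
    - {"rx":0,"ry":0,"rz":0,"tx":0,"ty":-1,"tz":0,"grip":255}
    - {"rx":0,"ry":0,"rz":0,"tx":0,"ty":0,"tz":0,"grip":255}
    - {"rx":0,"ry":0,"rz":0,"tx":0,"ty":0,"tz":0,"grip":255}
    - {"rx":0,"ry":0,"rz":0,"tx":0,"ty":0,"tz":0,"grip":255}
    - {"rx":0,"ry":0,"rz":0,"tx":0,"ty":0,"tz":0,"grip":255}

```text
time: 12.62
ee_pos: [0.4634, -0.2874, 0.2123]
eef_rot: [-3.108, -0.061, -2.674]
force: [-0.8, -0.2, -0.3]
opening: 0.0005
grasp_force: 0.0
```

```bash
python3 mug.py
python3 - <<'E'
from h import *
im=read_camera('top')[130:290,190:460]
cv2.imwrite('pics/f.png',cv2.resize(im,None,fx=2.96,fy=2.96,interpolation=2)[:,:,::-1])
E
```

```text
mug_mid 0.64 ang 3.9 r 0.058
mug_mid 0.19 ang 53.5 r 0.19
jam_mid 0.79 ang -71.5 r 0.059
syrup_mid 0.73 ang 21.4 r 0.252
syrup_mid 0.64 ang -160.4 r 0.054
shaker_mid 0.65 ang 76.5 r 0.06
shaker_mid 0.37 ang 122.7 r 0.007
```

View pics/f.png

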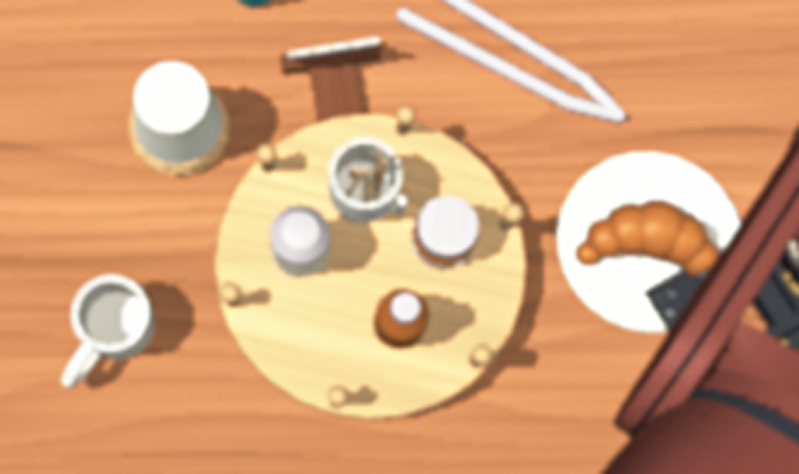

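The mug rim is at crop (366,174), just behind the tongue and card. Everything is upright, the neighbours haven't moved, and the hand is clear at z = 0.21. One number to check, then hand in.

Run:
```python
from h import *
from arc import C
m=at('top',[[366/2.96+190,174/2.96+130]],.097)[0,:2]-C
a=np.radians(8);x,y=m[0]*np.cos(a)+m[1]*np.sin(a),-m[0]*np.sin(a)+m[1]*np.cos(a);print(x,y)
if abs(y)<.008 and x>.04: print(finish_job())
```

```text
0.05881355634252887 -0.003638741517534583
the job is handed in; nothing more can be done
None
```

I turned the carousel about 134° by one rim post and handed the job in: the mug measured about 4 mm off the card's centre line and 59 mm from the axis, with everything upright, the neighbours unmoved and the hand clear; the verdict was not reported back.

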